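# Sort the vials and test weights after a melt flow test

### The job

Clear up the test bench: stand the blue-capped vial upright in the blue tray and the green-capped vial upright in the green tray, and push the red-capped vial down through the sprung flap into the waste bin, so that the flap closes behind it. Put the steel weight flat in the grey weight tray and the brass weight flat on top of it, roughly centred.

Things in the scene. Friction and masses are not known exactly. Their poses are not given: they have to be found in the camera images.
- blue_vial: sample vial with a blue cap: upright cylinder 34 mm in diameter, 80 mm tall (white body with a paper label, then the blue cap, the top 22 mm), 40 to 85 g. Origin: centre of its underside, z up. Standing on the bench at the start; it belongs in the blue tray
- green_vial: sample vial with a green cap: upright cylinder 34 mm in diameter, 80 mm tall (white body with a paper label, then the green cap, the top 22 mm), 40 to 85 g. Origin: centre of its underside, z up. Standing on the bench at the start; it belongs in the green tray
- red_vial: sample vial with a red cap: upright cylinder 34 mm in diameter, 80 mm tall (white body with a paper label, then the red cap, the top 22 mm), 40 to 85 g. Origin: centre of its underside, z up. Standing on the bench at the start; it is waste and belongs in the waste bin
- steel_weight: plain bright steel disc weight, 56 mm in diameter, 32 mm tall, 0.6 kg, small dark dot on its top. Origin: centre of its underside, z up
- brass_weight: plain golden brass disc weight, 40 mm in diameter, 26 mm tall, 0.27 kg, small dark dot on its top. Origin: centre of its underside, z up
- blue_tray: square blue plastic open tray fixed to the bench, 70 x 70 mm outside, walls 3 mm thick and 30 mm high, inside 64 x 64 mm, floor 3 mm thick. Origin: centre of its underside; x and y along its sides, z up. The blue-capped vial belongs in it
- green_tray: square green plastic open tray fixed to the bench, 70 x 70 mm outside, walls 3 mm thick and 30 mm high, inside 64 x 64 mm, floor 3 mm thick. Origin: centre of its underside; x and y along its sides, z up. The green-capped vial belongs in it
- weight_tray: square grey plastic shallow tray fixed to the bench, 136 x 136 mm outside, walls 4 mm thick and 12 mm high, inside 128 x 128 mm, floor 4 mm thick. Origin: centre of its underside; x and y along its sides, z up
- waste_bin: waste bin fixed to the bench: grey box 112 x 112 mm and 170 mm tall, with a white top that has a square mouth of 64 x 64 mm in its middle, closed by a red flap just under the top face. Inside it is 104 mm square, floor 4 mm thick. Origin: centre of its underside; x and y along its sides, z up. Middle of the mouth: 170 mm straight above the origin
- bin_flap (a joint): the bin's red sprung flap, a light plate 58 x 60 mm, its face 5 mm below the bin's top, hinged on the mouth's edge at the bin's +x side, swinging down. 0 = shut (level), up to 1.5 rad open. About 0.2 N at its middle opens it; a vial pushed some 50 mm into the mouth and let go falls in by its weight and the flap springs shut. An open gripper does not fit into the mouth
Things that resemble listed ones, but are neither listed nor needed, are in the scene too. Several things have the shape of the blue_tray; the one meant has the colours described above.

How it is judged:
At the end, for the whole second after the job is handed in: Blue and green vials stand upright (within 0.12 rad) in the tray of their colour; the red vial is at the bottom of the bin, the flap shut (under 0.15 rad); the steel weight is flat on the grey tray's floor, the brass one flat on it, centres within 14 mm; all at rest (under 0.02 m/s) (x of blue_vial in the frame of blue_tray between -0.022 and 0.022 m and y of blue_vial in the frame of blue_tray between -0.022 and 0.022 m and z of blue_vial in the frame of blue_tray between -0.002 and 0.01 m and x of green_vial in the frame of green_tray between -0.022 and 0.022 m and y of green_vial in the frame of green_tray between -0.022 and 0.022 m and z of green_vial in the frame of green_tray between -0.002 and 0.01 m and x of steel_weight in the frame of weight_tray between -0.045 and 0.045 m and y of steel_weight in the frame of weight_tray between -0.045 and 0.045 m and z of steel_weight in the frame of weight_tray between -0.002 and 0.01 m and horizontal distance between brass_weight and steel_weight below 0.014 m and z of brass_weight in the frame of steel_weight between 0.028 and 0.036 m and x of red_vial in the frame of waste_bin between -0.056 and 0.056 m and y of red_vial in the frame of waste_bin between -0.056 and 0.056 m and z of red_vial in the frame of waste_bin between -0.002 and 0.1 m and value of joint bin_flap below 0.15 rad and angle between each of blue_vial, green_vial, steel_weight, brass_weight's own z axis and vertical below 0.12 rad and linear speed of each of blue_vial, green_vial, red_vial, steel_weight, brass_weight below 0.02 m/s); the robot touches nothing.
It also fails if it takes over 131 s, if anything falls off the work surface, if the arm or the gripper's body presses on something with over 40 N, if the wrist force passes 120 N, or if a joint passes its speed limit or range.

### The arm

A 7-joint arm with a two-finger parallel gripper is mounted at the origin on the work surface. World frame = base frame: x ahead of the robot, y to its left, z up, the work surface at z = 0. Lengths are in m, angles in rad, forces in N, time in s.
With the tool pointing down it reaches from about 0.35 to 0.9 m from the base axis. Payload 7.2 kg.
Tool frame: the origin (TCP) lies midway between the tips of the shut fingers; the grasp point (between the pads) lies 19 mm behind it; z points along the fingers, y is the direction in which the jaws open and shut (so a half turn about z gives the same grasp; the last joint's range is limited). The gripper opens to 85 mm and grips with 20 to 120 N. Pads are 22 mm wide; open, the fingers measure 114 mm over their backs; the gripper's body (76 mm by 85 mm) begins 54 mm behind the grasp point. The pads swing forward as they close: fully open they stand 13 mm farther back than shut.
Start: joints at [1.186, 0.411, -0.013, 1.596, 0.006, 1.134, -0.082], TCP at [0.195, -0.594, 0.205] pointing down, gripper open.
Joint ranges: [-2.95, 2.95], [-0.29, 1.99], [-1.47, 1.44], [0.14, 2.54], [-1.03, 4.17], [0.13, 1.85], [-2.86, 2.86]. Speed limits (rad/s): [2.39, 2.39, 3.01, 3.01, 3.14, 3.14, 3.14].

### API

Orientations are given as a 3x3 rotation matrix whose columns are the frame's x, y, z axes.
In Python, from station import manip, eyes gives the robot as it stands. The module is installed in compiled form; this text tells all that it offers.
- The arm moves only by the tool servo_tool, never from a script. Its argument "increments" is a list of rows, each a list of 3 entries, a list of its own where there are three numbers: the opening, from 0 (shut) to 1 (fully open), then the shift along the world's x, y, z in m, then the turn, a rotation vector about the world's x, y, z in rad. In form: [[jaw, [tx, ty, tz], [ax, ay, az]], ...]. A call has 1 to 12 rows; each row shifts and turns the commanded pose from where the row before left it; what a row does not reach is not made up. A row lasts 1/8 s, in which the tool goes at most 62.5 mm and 10.7 degrees, less where a joint would pass 70% of its speed; a pose out of reach is approached as far as the arm can. A call is refused whole if a number of a shift passes 0.0625 or a number of a turn 0.188, either way. A call with a gripper value outside its range is refused whole. The fingers move at their own pace and stop on an object; the grip force is fixed at half the most. Time passes only in rows, so rows that do not move let the fingers close. It gives the time, the measured TCP pose, the force and the opening at its end, in the units of the state.
- manip.get_obs(): the state, without advancing time (a new reading comes with each control period).
- eyes.read_camera(name): name is "side" or "top"; returns a dict with "img" (384x512x3 uint8, red, green, blue), "mtx" (3x3 intrinsics, pixels), "dist" ([k1, k2, p1, p2, k3] as OpenCV has them; the pictures are not rectified), "camera_from_world" (4x4, takes a point from world to camera coordinates). Camera axes: x right, y up, looking along -z (the intrinsics and any distortion apply to the point x, -y, -z); pixel columns grow to the right and rows downward; lengths in m; the calibration is good to about 2 mm. A picture is of the moment at which its call begins. There is no depth.
- manip.close_job(): hands the job in, once; it reports no verdict.
The state is a dict: "clock": time; "q": joint angles; "qvel": joint speeds; "effort": joint torques, N m; "tcp_pos": TCP position; "tcp_rot": TCP orientation; "ft_force": force on the tool from outside, world axes, zero at the start; "moment": the same for the moment, N m; "opening": finger opening in m.
Only numpy, scipy, OpenCV 4.12 (cv2) and the standard library are available. Lean on these libraries where they do the work, as an engineer would, in place of code of your own. Each camera call takes 0.05 s, during which the arm holds its last target. There are 200 camera calls.

## Working session

There is one attempt and no reset: what is moved stays moved. The work goes in short steps, Python scripts to look and compute and a tool call to move; the robot and the scene stay as the last step left them, time stands still between calls to the robot, and variables do not carry over. Pictures are saved under pics/ and viewed, about 12 in all and at most 16, crops included, and the job is handed in when it is done.

Besides the shell and the picture viewer there is one more tool, called as name(argument=value, ...) on one line, values as JSON. servo_tool: Moves the arm, as the interface text tells. Its arguments: {"type":"object","properties":{"increments":{"type":"array","items":{"type":"array"}}},"required":["increments"]}

```bash
mkdir -p pics; cat > h.py <<'E'
import numpy as np, cv2
from station import manip, eyes
def shot(n,f):
    c=eyes.read_camera(n); cv2.imwrite(f'pics/{f}.png',c['img'][:,:,::-1]); np.save(f'pics/{f}.npy',c,allow_pickle=True); return c
def load(f): return np.load(f'pics/{f}.npy',allow_pickle=True).item()
def ray(c,px):
    u=cv2.undistortPoints(np.array([[px]],float),np.array(c['mtx']),np.array(c['dist'],float))[0,0]
    T=np.array(c['camera_from_world']); R=T[:3,:3]; o=-R.T@T[:3,3]
    return o,R.T@np.array([u[0],-u[1],-1])
def onz(c,px,z):
    o,d=ray(c,px); return (o+d*(z-o[2])/d[2]).round(4)
E
python3 - <<'E'
from h import *
for n in('top','side'):
    c=shot(n,n+'0'); T=np.array(c['camera_from_world']); print(n,(-T[:3,:3].T@T[:3,3]).round(3),c['mtx'],c['dist'])
a=cv2.imread('pics/top0.png'); cv2.imwrite('pics/top0b.png',cv2.resize(a,(800,600)))
o=manip.get_obs(); print(o['tcp_pos'],o['tcp_rot'],o['opening'],o['clock'])
E
```

```text
top [0.281 0.054 1.068] [[351.01275528   0.         254.71514766]
 [  0.         351.01275528 187.17017987]
 [  0.           0.           1.        ]] [-0.09965261  0.          0.          0.          0.        ]
side [ 0.158 -1.164  0.905] [[471.10882795   0.         253.35678419]
 [  0.         471.10882795 202.54061377]
 [  0.           0.           1.        ]] [0.05580448 0.         0.         0.         0.        ]
[ 0.19453863 -0.59344423  0.20403973] [[ 9.50215559e-01  3.11592825e-01 -5.49605374e-04]
 [ 3.11593293e-01 -9.50214608e-01  1.34833412e-03]
 [-1.02111818e-04 -1.45246141e-03 -9.99998940e-01]] 0.08551630658574833 0.1
```

View pics/top0b.png

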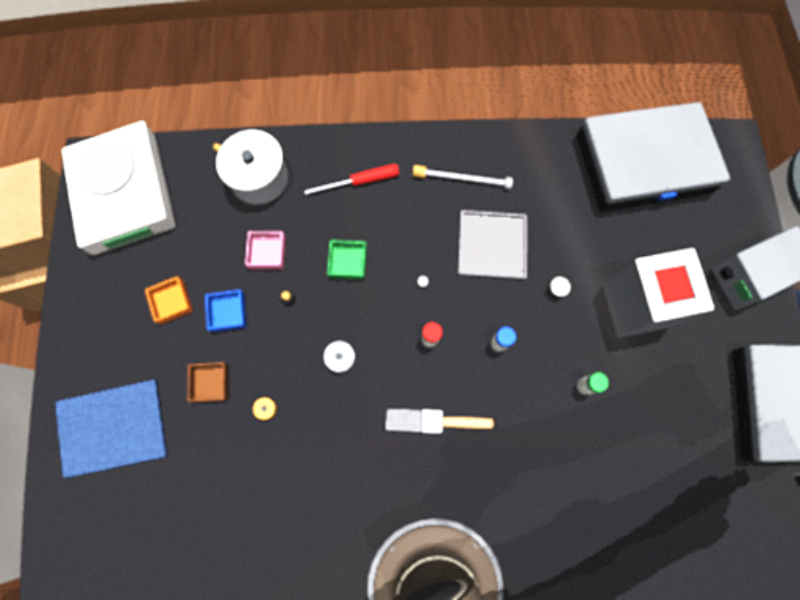

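View pics/side0.png

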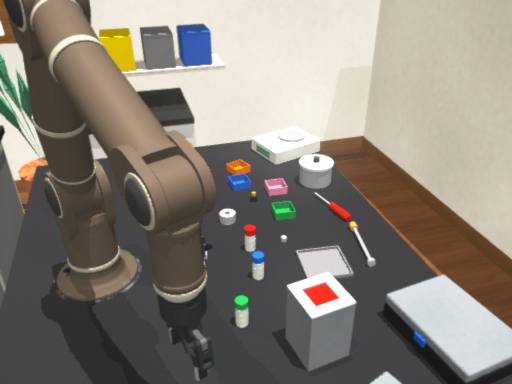

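The top view (800x600) shows:
- **Vials:** red at (431,333), blue at (505,338), green at (598,383).
- **Trays:** blue at (225,310) and green at (347,259). The pink, orange and brown trays are decoys. The grey weight tray is at (493,244).
- **Bin:** mouth at (675,285).
- **Weights:** the steel candidate is the disc at (339,357), about 31 px, which matches 56 mm. The others are a white disc at (560,287) and a small one at (423,281). The brass candidate is at (264,408), about 23 px, which matches 40 mm. The small one at (287,296) is too small.

I'll measure these and confirm with a crop.

```bash
python3 - <<'E'
from h import *
c=load('top0'); im=c['img']; hsv=cv2.cvtColor(im,cv2.COLOR_RGB2HSV)
def blob(name,cx,cy,lo,hi,z,r=30):
    cx*=.64; cy*=.64; m=cv2.inRange(hsv,lo,hi); k=np.zeros_like(m); cv2.circle(k,(int(cx),int(cy)),r,255,-1); m&=k
    cs,_=cv2.findContours(m,cv2.RETR_EXTERNAL,cv2.CHAIN_APPROX_NONE); b=max(cs,key=cv2.contourArea)
    R=cv2.minAreaRect(b); M=cv2.moments(b); bx=cv2.boxPoints(R); P=np.array([onz(c,p,z) for p in bx])
    e=P[1]-P[0]; e2=P[2]-P[1]
    print(name,'px',np.round(R[0],1),'pos',P.mean(0).round(4),'mom',onz(c,(M['m10']/M['m00'],M['m01']/M['m00']),z)[:2],'size',np.linalg.norm(e).round(3),np.linalg.norm(e2).round(3),'ang',np.degrees(np.arctan2(e[1],e[0])).round(1))
blob('blueV',505,336,(95,120,60),(130,255,255),.08,12)
blob('greenV',598,382,(45,120,60),(85,255,255),.08,12)
blob('redV',431,332,(0,120,60),(10,255,255),.08,12)
blob('blueT',225,310,(95,120,40),(130,255,255),.03,25)
blob('greenT',347,259,(45,100,40),(85,255,255),.03,25)
blob('wT',493,244,(0,0,90),(180,80,255),.012,38)
blob('flap',675,285,(0,120,60),(10,255,255),.165,25)
blob('binTop',675,285,(0,0,200),(180,60,255),.17,34)
blob('steel',339,357,(0,0,100),(180,60,255),.032,16)
blob('brass',264,408,(15,80,80),(35,255,255),.026,12)
blob('whitedisc',560,287,(0,0,120),(180,60,255),.08,12)
crop=lambda x0,y0,x1,y1: cv2.resize(im[y0:y1,x0:x1,::-1],None,fx=4,fy=4,interpolation=cv2.INTER_CUBIC)
A=crop(110,140,300,285); cv2.imwrite('pics/c1.png',A)
E
```

```text
blueV px [323.7 214.9] pos [ 0.4451 -0.1452  0.08  ] mom [ 0.445  -0.1451] size 0.038 0.037 ang -65.7
greenV px [382.8 244.3] pos [ 0.3545 -0.3075  0.08  ] mom [ 0.3548 -0.3071] size 0.036 0.035 ang -50.0
redV px [276. 212.] pos [ 0.4584 -0.0091  0.08  ] mom [ 0.4574 -0.0091] size 0.034 0.035 ang -92.0
blueT px [143.6 198.4] pos [0.5228 0.3906 0.03  ] mom [0.5223 0.39  ] size 0.082 0.083 ang -87.5
greenT px [221.3 165.8] pos [0.6188 0.1504 0.03  ] mom [0.6186 0.15  ] size 0.082 0.078 ang -3.6
wT px [315.5 155.8] pos [ 0.6485 -0.1486  0.012 ] mom [ 0.647  -0.1473] size 0.144 0.147 ang -6.6
flap px [431.5 181.4] pos [ 0.5118 -0.4343  0.165 ] mom [ 0.5111 -0.4336] size 0.061 0.059 ang -80.7
binTop px [431.4 181.5] pos [ 0.5109 -0.432   0.17  ] mom [ 0.5091 -0.4306] size 0.119 0.125 ang -75.7
steel px [216.5 227.5] pos [0.4263 0.1666 0.032 ] mom [0.4255 0.1661] size 0.059 0.06 ang -45.8
brass px [169. 261.] pos [0.332  0.3085 0.026 ] mom [0.3317 0.3088] size 0.048 0.041 ang -91.4
whitedisc px [358.5 183. ] pos [ 0.5358 -0.2558  0.08  ] mom [ 0.5358 -0.2553] size 0.039 0.037 ang -91.9
```

View pics/c1.png

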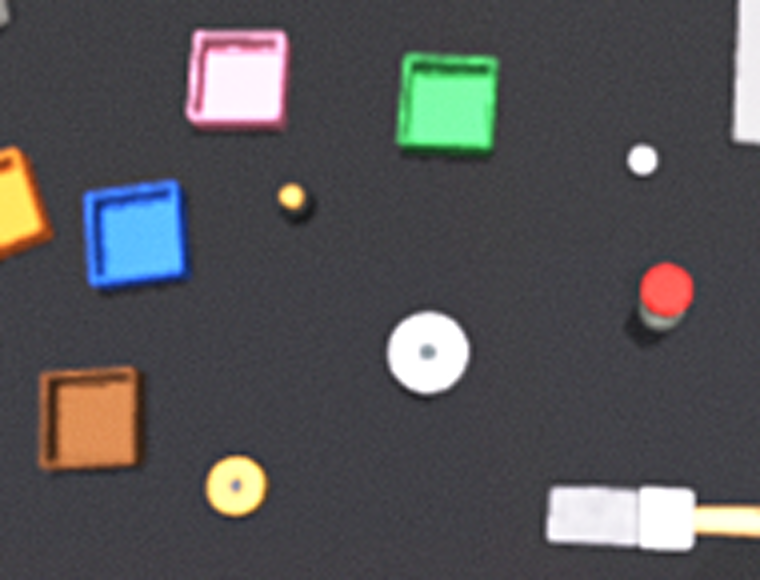

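The crop confirms them. The steel disc with its dark dot is at (428,352) in the crop, brass with its dot at (236,486), the blue tray at (137,232) and the green tray at (447,103). I'll start with the green vial.

servo_tool(increments=[[1,[0.027,0.047,0],[0,0,-0.072]],[1,[0.027,0.047,0],[0,0,-0.072]],[1,[0.027,0.047,0],[0,0,-0.072]],[1,[0.027,0.047,0],[0,0,-0.072]],[1,[0.027,0.047,0],[0,0,-0.072]],[1,[0.026,0.047,0],[0,0,-0.072]],[1,[0,0,0],[0,0,0]],[1,[0,0,0],[0,0,0]]])

```text
clock: 1.1
tcp_pos: [0.3553, -0.3124, 0.2047]
tcp_rot: [[0.993, -0.114, -0.0], [-0.114, -0.993, -0.0], [-0.0, 0.0, -1.0]]
ft_force: [-1.1, -1.0, 0.2]
opening: 0.0852
```

```bash
python3 - <<'E'
from h import *
o=manip.get_obs(); print(o['q'],o['tcp_rot'])
c=load('side0'); T=np.array(c['camera_from_world'])
for p in [(.536,-.256,.08),(.536,-.256,0),(.355,-.311,.08)]:
    q=T@np.array([*p,1]); d=cv2.projectPoints(np.array([[q[0],-q[1],-q[2]]]),np.zeros(3),np.zeros(3),c['mtx'],np.array(c['dist']))[0]; print(p,d.ravel())
s=shot('side','s1')
cv2.imwrite('pics/s1b.png',cv2.resize(s['img'][:,:,::-1],(800,600)))
E
```

```text
[ 0.72502193  0.15765554 -0.11955749  1.94487829  0.02232947  1.0404392
 -1.08965528] [[ 9.93452790e-01 -1.14242555e-01 -4.39827111e-04]
 [-1.14242710e-01 -9.93452809e-01 -3.45019384e-04]
 [-3.97531583e-04  3.93007510e-04 -9.99999844e-01]]
(0.536, -0.256, 0.08) [301.15745395 273.85775842]
(0.536, -0.256, 0) [299.9854408  296.29989783]
(0.355, -0.311, 0.08) [240.72499281 301.09819394]
```

View pics/s1b.png

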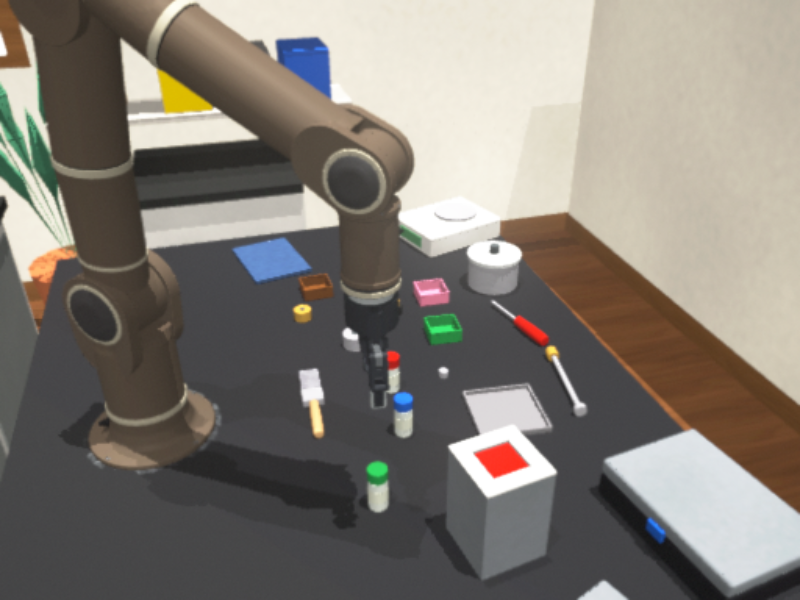

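The side view shows the green vial at (377,487) directly below the gripper, with nothing near it. Descending to grasp.

servo_tool(increments=[[1,[0,0,-0.04],[0,0,0]],[1,[0,0,-0.04],[0,0,0]],[1,[0,0,-0.04],[0,0,0]],[1,[0,0,-0.039],[0,0,0]],[1,[0,0,0],[0,0,0]],[0,[0,0,0],[0,0,0]],[0,[0,0,0],[0,0,0]],[0,[0,0,0],[0,0,0]],[0,[0,0,0],[0,0,0]],[0,[0,0,0],[0,0,0]],[0,[0,0,0],[0,0,0]]])

```text
clock: 2.52
tcp_pos: [0.3569, -0.3126, 0.0474]
tcp_rot: [[0.993, -0.115, 0.003], [-0.115, -0.993, -0.002], [0.003, 0.002, -1.0]]
ft_force: [-0.8, 0.7, 8.3]
opening: 0.0303
```

servo_tool(increments=[[0,[0,0,0.035],[0,0,0]],[0,[0,0,0.04],[0,0,0]],[0,[0,0,0.04],[0,0,0]],[0,[0,0,0.04],[0,0,0]],[0,[0,0,0],[0,0,0]],[0,[0,0,0],[0,0,0]]])

```text
clock: 3.28
tcp_pos: [0.3553, -0.3117, 0.2006]
tcp_rot: [[0.993, -0.115, -0.0], [-0.115, -0.993, -0.0], [-0.0, 0.0, -1.0]]
ft_force: [0.2, -0.1, -1.8]
opening: 0.0303
```

```bash
python3 - <<'E'
from h import *
s=shot('side','s2'); cv2.imwrite('pics/s2b.png',cv2.resize(s['img'][220:350,180:310,::-1],None,fx=4,fy=4))
E
```

```text
(no output)
```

View pics/s2b.png

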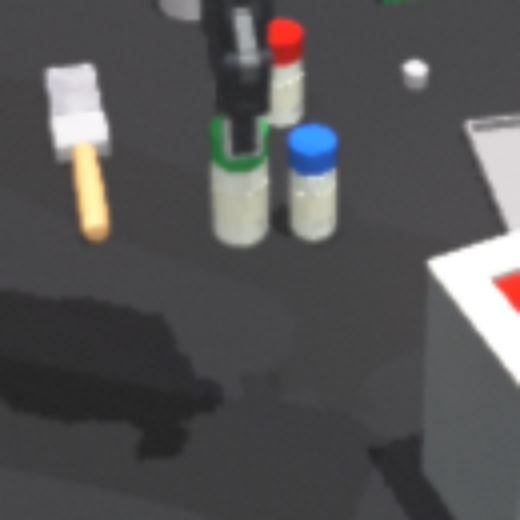

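The vial is held upright, with the fingertips at the lower edge of the cap. Carrying it to the green tray.

servo_tool(increments=[[0,[0.0268,0.0464,0],[0,0,0]],[0,[0.0268,0.0464,0],[0,0,0]],[0,[0.0268,0.0464,0],[0,0,0]],[0,[0.0268,0.0464,0],[0,0,0]],[0,[0.0268,0.0464,0],[0,0,0]],[0,[0.0268,0.0464,0],[0,0,0]],[0,[0.0268,0.0464,0],[0,0,0]],[0,[0.0268,0.0464,0],[0,0,0]],[0,[0.0268,0.0464,0],[0,0,0]],[0,[0.0268,0.0464,0],[0,0,0]],[0,[0,0,0],[0,0,0]],[0,[0,0,0],[0,0,0]]])

```text
clock: 4.82
tcp_pos: [0.6228, 0.1517, 0.1989]
tcp_rot: [[0.993, -0.114, -0.003], [-0.114, -0.993, -0.001], [-0.003, 0.002, -1.0]]
ft_force: [0.3, -1.4, -0.7]
opening: 0.0304
```

servo_tool(increments=[[0,[0,0,-0.04],[0,0,0]],[0,[0,0,-0.04],[0,0,0]],[0,[0,0,-0.03],[0,0,0]],[0,[0,0,-0.02],[0,0,0]],[0,[0,0,0],[0,0,0]],[0,[0,0,0],[0,0,0]]])

```text
clock: 5.58
tcp_pos: [0.6245, 0.152, 0.072]
tcp_rot: [[0.993, -0.115, 0.002], [-0.115, -0.993, 0.0], [0.002, -0.001, -1.0]]
ft_force: [-0.5, -0.2, -0.8]
opening: 0.0306
```

servo_tool(increments=[[0,[0,0,-0.01],[0,0,0]],[0,[0,0,-0.009],[0,0,0]],[0,[0,0,0],[0,0,0]],[0,[0,0,0],[0,0,0]],[0.7,[0,0,0],[0,0,0]],[0.7,[0,0,0],[0,0,0]],[0.7,[0,0,0],[0,0,0]],[0.7,[0,0,0],[0,0,0]],[0.7,[0,0,0.02],[0,0,0]],[0.7,[0,0,0.04],[0,0,0]],[1,[0,0,0.05],[0,0,0]],[1,[0,0,0.04],[0,0,0]]])

```text
clock: 7.08
tcp_pos: [0.6241, 0.1525, 0.2057]
tcp_rot: [[0.993, -0.115, 0.003], [-0.115, -0.993, 0.001], [0.003, -0.001, -1.0]]
ft_force: [-0.5, 1.1, -0.8]
opening: 0.0858
```

servo_tool(increments=[[1,[-0.0274,-0.027,0],[0,0,0]],[1,[-0.0274,-0.027,0],[0,0,0]],[1,[-0.0274,-0.027,0],[0,0,0]],[1,[-0.0274,-0.027,0],[0,0,0]],[1,[-0.0274,-0.027,0],[0,0,0]],[1,[-0.0274,-0.027,0],[0,0,0]],[1,[0,0,0],[0,0,0]],[1,[0,0,0],[0,0,0]]])

```text
clock: 8.07
tcp_pos: [0.4602, -0.0094, 0.203]
tcp_rot: [[0.993, -0.115, 0.002], [-0.115, -0.993, 0.0], [0.002, -0.0, -1.0]]
ft_force: [-0.7, 1.1, 0.1]
opening: 0.0855
```

```bash
python3 - <<'E'
from h import *
s=shot('side','s3'); a=s['img'][150:340,200:400,::-1]; cv2.imwrite('pics/s3b.png',cv2.resize(a,None,fx=3,fy=3)); print(manip.get_obs()['q'])
E
```

```text
[ 0.25935124  0.15542253 -0.38205371  1.96166069  0.0670699   1.03466815
 -1.83774269]
```

View pics/s3b.png

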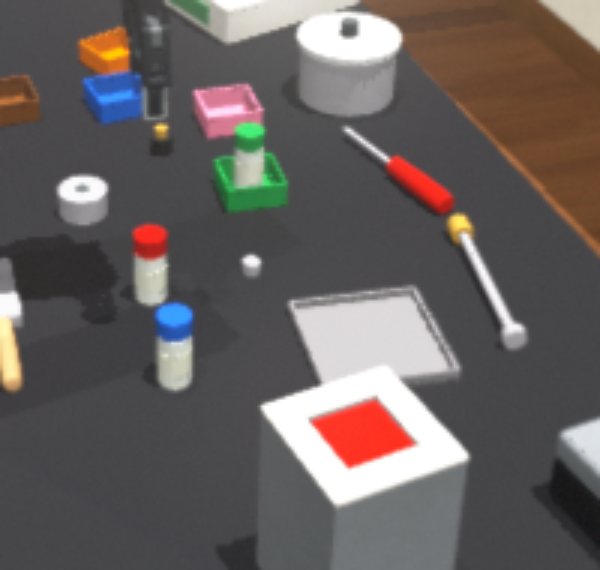

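The green vial stands in the green tray at (250,155). Next is the red vial.

servo_tool(increments=[[1,[0,0,-0.04],[0,0,0]],[1,[0,0,-0.04],[0,0,0]],[1,[0,0,-0.04],[0,0,0]],[1,[0,0,-0.035],[0,0,0]],[1,[0,0,0],[0,0,0]],[0,[0,0,0],[0,0,0]],[0,[0,0,0],[0,0,0]],[0,[0,0,0],[0,0,0]],[0,[0,0,0],[0,0,0]],[0,[0,0,0],[0,0,0]],[0,[0,0,0],[0,0,0]]])

```text
clock: 9.5
tcp_pos: [0.4605, -0.01, 0.0484]
tcp_rot: [[0.993, -0.115, 0.003], [-0.115, -0.993, -0.0], [0.003, 0.0, -1.0]]
ft_force: [-1.8, 0.4, 11.3]
opening: 0.0302
```

servo_tool(increments=[[0,[0,0,0.035],[0,0,0]],[0,[0,0,0.05],[0,0,0]],[0,[0,0,0.05],[0,0,0]],[0,[0,0,0.05],[0,0,0]],[0,[0,0,0.03],[0,0,0]],[0,[0,0,0],[0,0,0]],[0,[0,0,0],[0,0,0]]])

```text
clock: 10.38
tcp_pos: [0.4587, -0.01, 0.2612]
tcp_rot: [[0.993, -0.115, -0.001], [-0.115, -0.993, -0.0], [-0.001, 0.0, -1.0]]
ft_force: [-0.2, -0.3, -1.1]
opening: 0.0302
```

servo_tool(increments=[[0,[0.0065,-0.053,0],[0,0,0]],[0,[0.0065,-0.053,0],[0,0,0]],[0,[0.0065,-0.053,0],[0,0,0]],[0,[0.0065,-0.053,0],[0,0,0]],[0,[0.0065,-0.053,0],[0,0,0]],[0,[0.0065,-0.053,0],[0,0,0]],[0,[0.0065,-0.053,0],[0,0,0]],[0,[0.0065,-0.053,0],[0,0,0]],[0,[0,0,0],[0,0,0]],[0,[0,0,0],[0,0,0]]])

```text
clock: 11.62
tcp_pos: [0.5109, -0.433, 0.2596]
tcp_rot: [[0.993, -0.115, -0.002], [-0.115, -0.993, 0.003], [-0.003, -0.002, -1.0]]
ft_force: [-0.5, 0.9, -0.7]
opening: 0.0303
```

```bash
python3 - <<'E'
from h import *
s=shot('side','s4'); a=s['img'][200:370,230:400,::-1]; cv2.imwrite('pics/s4b.png',cv2.resize(a,None,fx=3,fy=3)); print(manip.get_obs()['q'])
E
```

```text
[ 0.70959648  0.45929783 -0.11952184  1.39225144  0.05398533  1.29570459
 -1.09713978]
```

View pics/s4b.png

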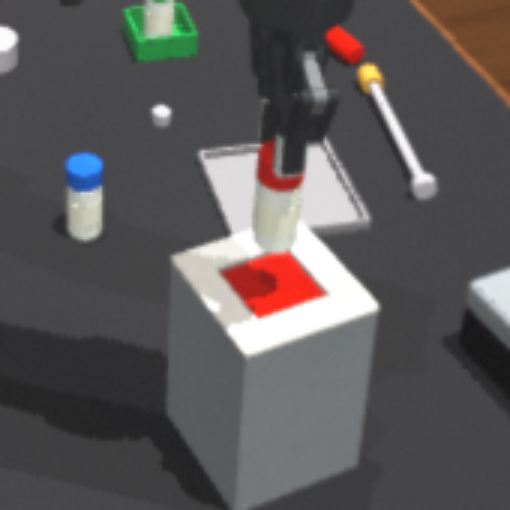

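The vial is centred over the mouth. Pushing it in.

servo_tool(increments=[[0,[0,0,-0.025],[0,0,0]],[0,[0,0,-0.02],[0,0,0]],[0,[0,0,-0.012],[0,0,0]],[0,[0,0,-0.012],[0,0,0]],[0,[0,0,-0.012],[0,0,0]],[0,[0,0,-0.012],[0,0,0]],[0,[0,0,0],[0,0,0]],[0,[0,0,0],[0,0,0]]])

```text
clock: 12.68
tcp_pos: [0.5114, -0.434, 0.169]
tcp_rot: [[0.993, -0.115, 0.0], [-0.115, -0.993, -0.0], [0.0, 0.0, -1.0]]
ft_force: [0.3, 0.2, -0.4]
opening: 0.0297
```

servo_tool(increments=[[1,[0,0,0],[0,0,0]],[1,[0,0,0],[0,0,0]],[1,[0,0,0],[0,0,0]],[1,[0,0,0],[0,0,0]],[1,[0,0,0.02],[0,0,0]],[1,[0,0,0.03],[0,0,0]],[1,[0,0,0.03],[0,0,0]],[1,[0,0,0.02],[0,0,0]],[1,[0,0,0],[0,0,0]]])

```text
clock: 13.8
tcp_pos: [0.512, -0.4344, 0.2706]
tcp_rot: [[0.993, -0.115, 0.003], [-0.115, -0.993, -0.002], [0.003, 0.002, -1.0]]
ft_force: [0.3, 0.0, -0.7]
opening: 0.0853
```

servo_tool(increments=[[1,[-0.0108,0.048,0],[0,0,0]],[1,[-0.0108,0.048,0],[0,0,0]],[1,[-0.0108,0.048,0],[0,0,0]],[1,[-0.0108,0.048,-0.03],[0,0,0]],[1,[-0.0108,0.048,-0.03],[0,0,0]],[1,[-0.0108,0.048,-0.01],[0,0,0]],[1,[0,0,0],[0,0,0]],[1,[0,0,0],[0,0,0]]])

```text
clock: 14.8
tcp_pos: [0.4463, -0.1464, 0.1984]
tcp_rot: [[0.993, -0.115, -0.0], [-0.115, -0.993, -0.0], [-0.0, 0.0, -1.0]]
ft_force: [-0.3, -0.4, -0.6]
opening: 0.0855
```

```bash
python3 - <<'E'
from h import *
s=shot('side','s5'); a=s['img'][180:370,200:400,::-1]; cv2.imwrite('pics/s5b.png',cv2.resize(a,None,fx=3,fy=3)); print(manip.get_obs()['q'])
E
```

```text
[ 0.44970415  0.16822865 -0.26401048  1.95155408  0.05145688  1.02808119
 -1.52440266]
```

View pics/s5b.png

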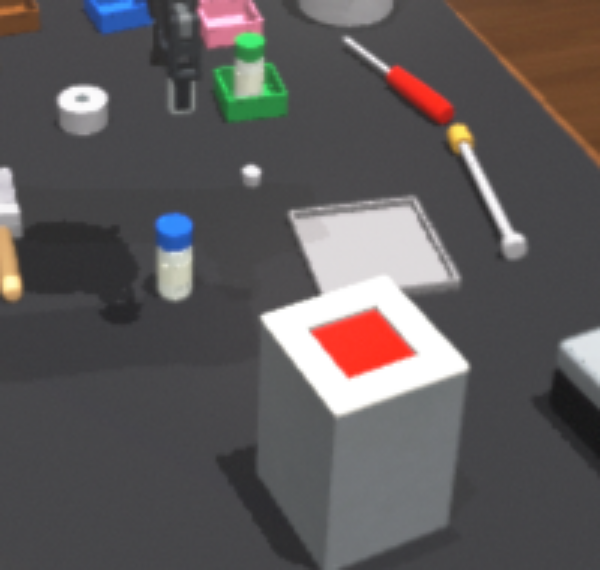

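The flap is shut and the red vial is gone. Next is the blue vial.

servo_tool(increments=[[1,[0,0,-0.04],[0,0,0]],[1,[0,0,-0.04],[0,0,0]],[1,[0,0,-0.04],[0,0,0]],[1,[0,0,-0.031],[0,0,0]],[1,[0,0,0],[0,0,0]],[0,[0,0,0],[0,0,0]],[0,[0,0,0],[0,0,0]],[0,[0,0,0],[0,0,0]],[0,[0,0,0],[0,0,0]],[0,[0,0,0],[0,0,0]],[0,[0,0,0],[0,0,0]]])

```text
clock: 16.23
tcp_pos: [0.4478, -0.1462, 0.0493]
tcp_rot: [[0.993, -0.115, 0.003], [-0.115, -0.993, -0.001], [0.003, 0.001, -1.0]]
ft_force: [0.2, 0.8, 7.5]
opening: 0.0299
```

servo_tool(increments=[[0,[0,0,0.035],[0,0,0]],[0,[0,0,0.04],[0,0,0]],[0,[0,0,0.04],[0,0,0]],[0,[0,0,0.04],[0,0,0]],[0,[0,0,0],[0,0,0]],[0,[0,0,0],[0,0,0]]])

```text
clock: 16.98
tcp_pos: [0.446, -0.1459, 0.2025]
tcp_rot: [[0.993, -0.115, -0.0], [-0.115, -0.993, -0.0], [-0.0, 0.0, -1.0]]
ft_force: [0.2, -0.2, -0.3]
opening: 0.0297
```

servo_tool(increments=[[0,[0.008,0.0542,0],[0,0,0]],[0,[0.008,0.0542,0],[0,0,0]],[0,[0.008,0.0542,0],[0,0,0]],[0,[0.008,0.0542,0],[0,0,0]],[0,[0.008,0.0542,0],[0,0,0]],[0,[0.008,0.0542,0],[0,0,0]],[0,[0.008,0.0542,0],[0,0,0]],[0,[0.008,0.0542,0],[0,0,0]],[0,[0.008,0.0542,0],[0,0,0]],[0,[0.008,0.0542,0],[0,0,0]],[0,[0,0,0],[0,0,0]],[0,[0,0,0],[0,0,0]]])

```text
clock: 18.48
tcp_pos: [0.5258, 0.3954, 0.2007]
tcp_rot: [[0.993, -0.114, -0.002], [-0.114, -0.993, -0.002], [-0.002, 0.003, -1.0]]
ft_force: [0.2, 0.6, -1.3]
opening: 0.0298
```

```bash
python3 - <<'E'
from h import *
print(manip.get_obs()['q'])
E
```

```text
[-0.3825223   0.52370584 -0.50222272  1.48459219  0.2605499   1.20351157
 -2.60801316]
```

servo_tool(increments=[[0,[0,0,-0.04],[0,0,0]],[0,[0,0,-0.04],[0,0,0]],[0,[0,0,-0.03],[0,0,0]],[0,[0,0,-0.018],[0,0,0]],[0,[0,0,-0.01],[0,0,0]],[0,[0,0,-0.009],[0,0,0]],[0,[0,0,0],[0,0,0]],[0,[0,0,0],[0,0,0]]])

```text
clock: 19.48
tcp_pos: [0.5268, 0.3965, 0.0566]
tcp_rot: [[0.993, -0.115, 0.001], [-0.115, -0.993, 0.001], [0.001, -0.001, -1.0]]
ft_force: [-0.8, 0.6, -0.7]
opening: 0.0301
```

servo_tool(increments=[[0,[0,0,-0.003],[0,0,0]],[0,[0,0,0],[0,0,0]],[0.7,[0,0,0],[0,0,0]],[0.7,[0,0,0],[0,0,0]],[0.7,[0,0,0],[0,0,0]],[0.7,[0,0,0],[0,0,0]],[0.7,[0,0,0.02],[0,0,0]],[0.7,[0,0,0.04],[0,0,0]],[1,[0,0,0.05],[0,0,0]],[1,[0,0,0.04],[0,0,0]]])

```text
clock: 20.72
tcp_pos: [0.5267, 0.3966, 0.2067]
tcp_rot: [[0.993, -0.115, 0.002], [-0.115, -0.993, 0.002], [0.002, -0.002, -1.0]]
ft_force: [0.1, -0.9, 0.8]
opening: 0.0851
```

servo_tool(increments=[[1,[-0.0197,-0.0457,0],[0,0,0]],[1,[-0.0197,-0.0457,0],[0,0,0]],[1,[-0.0197,-0.0457,0],[0,0,0]],[1,[-0.0197,-0.0457,0],[0,0,0]],[1,[-0.0197,-0.0457,0],[0,0,0]],[1,[0,0,0],[0,0,0]],[1,[0,0,0],[0,0,0]]])

```text
clock: 21.6
tcp_pos: [0.4286, 0.1683, 0.2042]
tcp_rot: [[0.993, -0.115, 0.002], [-0.115, -0.993, 0.001], [0.002, -0.001, -1.0]]
ft_force: [-0.3, 0.8, -0.4]
opening: 0.0855
```

```bash
python3 - <<'E'
from h import *
s=shot('side','s6'); a=s['img'][110:290,190:370,::-1]; cv2.imwrite('pics/s6b.png',cv2.resize(a,None,fx=3,fy=3)); print(manip.get_obs()['q'])
E
```

```text
[-0.0095607   0.16967082 -0.52386818  1.95254038  0.0980292   1.04185807
 -2.26171187]
```

View pics/s6b.png

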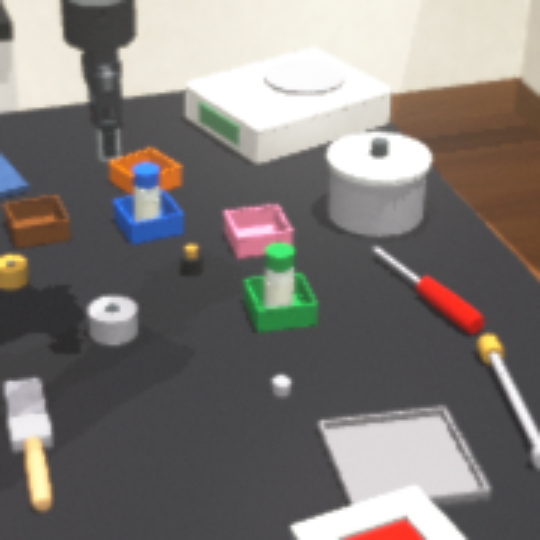

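The blue vial stands in the blue tray at (147,195). Now the steel weight.

servo_tool(increments=[[1,[0,0,-0.05],[0,0,0]],[1,[0,0,-0.05],[0,0,0]],[1,[0,0,-0.04],[0,0,0]],[1,[0,0,-0.04],[0,0,0]],[1,[0,0,-0.022],[0,0,0]],[1,[0,0,0],[0,0,0]],[1,[0,0,0],[0,0,0]]])

```text
clock: 22.52
tcp_pos: [0.4286, 0.1688, 0.0014]
tcp_rot: [[0.993, -0.114, 0.001], [-0.114, -0.993, 0.001], [0.001, -0.001, -1.0]]
ft_force: [0.4, 0.1, 0.5]
opening: 0.085
```

servo_tool(increments=[[0,[0,0,0],[0,0,0]],[0,[0,0,0],[0,0,0]],[0,[0,0,0],[0,0,0]],[0,[0,0,0],[0,0,0]],[0,[0,0,0],[0,0,0]]])

```text
clock: 23.15
tcp_pos: [0.4325, 0.1702, 0.0054]
tcp_rot: [[0.993, -0.115, 0.01], [-0.115, -0.993, 0.004], [0.009, -0.005, -1.0]]
ft_force: [-5.1, -3.0, 45.2]
opening: 0.0002
```

```bash
python3 - <<'E'
from h import *
s=shot('side','s7'); a=s['img'][130:260,180:310,::-1]; t=shot('top','t7')['img'][170:300,140:270,::-1]; cv2.imwrite('pics/s7b.png',cv2.resize(np.hstack([a,t]),None,fx=3,fy=3)); print(manip.get_obs()['q'])
E
```

```text
[-0.1347321   0.4673398  -0.42285385  2.14098436  0.34425542  0.58644358
 -2.49086051]
```

View pics/s7b.png

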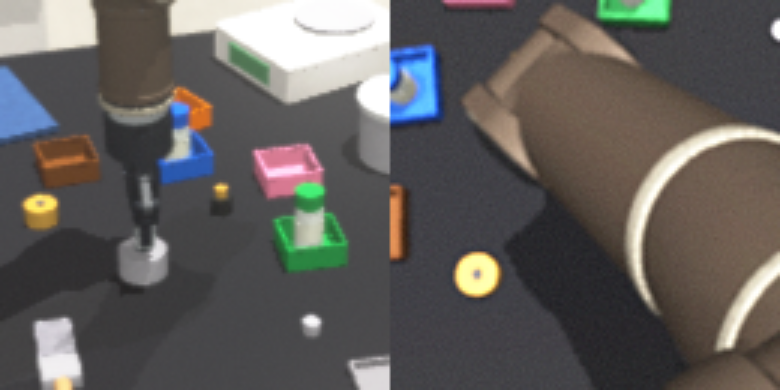

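```bash
python3 - <<'E'
from h import *
for f in('side0','s6','s7'):
    c=load(f); im=c['img'][200:236,212:246]; g=cv2.cvtColor(im,cv2.COLOR_RGB2GRAY); m=(g>110).astype(np.uint8)
    n,l,st,ce=cv2.connectedComponentsWithStats(m); k=1+np.argmax(st[1:,4]); x,y,w,h,a=st[k]; x+=212;y+=200
    print(f,(x,y,w,h,a)); 
    print(' left/right bottom',onz(c,(x+w/2,y+h),0), 'left',onz(c,(x,y+h*.35),.032),'right',onz(c,(x+w,y+h*.35),.032),'top',onz(c,(x+w/2,y),.032))
c=load('side0')
def proj(p):
    q=np.array(c['camera_from_world'])@np.array([*p,1]); return cv2.projectPoints(np.array([[q[0],-q[1],-q[2]]]),np.zeros(3),np.zeros(3),c['mtx'],np.array(c['dist']))[0].ravel().round(1)
for p in [(.4265,.167,.032),(.4265,.167,0),(.4325,.1702,.0054),(.4325,.1702,.03)]: print(p,proj(p))
o=manip.get_obs(); print(o['tcp_pos'],o['ft_force'],o['moment'],o['opening'])
E
```

```text
side0 (np.int32(219), np.int32(208), np.int32(17), np.int32(17), np.int32(246))
 left/right bottom [0.4222 0.1418 0.    ] left [0.4001 0.1692 0.032 ] right [0.4557 0.1526 0.032 ] top [0.4365 0.198  0.032 ]
s6 (np.int32(219), np.int32(208), np.int32(17), np.int32(17), np.int32(240))
 left/right bottom [0.4222 0.1418 0.    ] left [0.4001 0.1692 0.032 ] right [0.4557 0.1526 0.032 ] top [0.4365 0.198  0.032 ]
s7 (np.int32(220), np.int32(208), np.int32(16), np.int32(17), np.int32(200))
 left/right bottom [0.4239 0.1413 0.    ] left [0.4034 0.1682 0.032 ] right [0.4557 0.1526 0.032 ] top [0.4381 0.1975 0.032 ]
(0.4265, 0.167, 0.032) [226.7 213.1]
(0.4265, 0.167, 0) [227.1 220.9]
(0.4325, 0.1702, 0.0054) [228.5 218.8]
(0.4325, 0.1702, 0.03) [228.2 212.8]
[0.43252838 0.1701037  0.00540359] [-4.56192973 -1.21754736 44.70017224] [-0.17885491  0.92115232  0.0042661 ] 0.00032781570053144336
```

servo_tool(increments=[[0,[0,0,0.01],[0,0,0]],[0,[0,0,0],[0,0,0]],[0,[0,0,0],[0,0,0]]])

```text
clock: 23.62
tcp_pos: [0.4278, 0.1673, 0.0106]
tcp_rot: [[0.993, -0.115, -0.0], [-0.115, -0.993, -0.0], [-0.0, 0.0, -1.0]]
ft_force: [-0.4, -0.4, -0.9]
opening: -0.0001
```

servo_tool(increments=[[0,[0,0,0.02],[0,0,0]],[0,[0,0,0.02],[0,0,0]],[0,[0,0,0],[0,0,0]],[0,[0,0,0],[0,0,0]]])

```text
clock: 24.12
tcp_pos: [0.4275, 0.1672, 0.05]
tcp_rot: [[0.993, -0.115, -0.001], [-0.115, -0.993, -0.0], [-0.001, 0.001, -1.0]]
ft_force: [-0.0, -0.3, -0.5]
opening: 0.0
```

```bash
python3 - <<'E'
from h import *
s=shot('side','s8'); a=s['img'][150:240,180:270,::-1]; a2=load('s7')['img'][150:240,180:270,::-1]; cv2.imwrite('pics/s8b.png',cv2.resize(np.hstack([a2,a]),None,fx=4,fy=4,interpolation=cv2.INTER_CUBIC))
E
```

```text
(no output)
```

View pics/s8b.png

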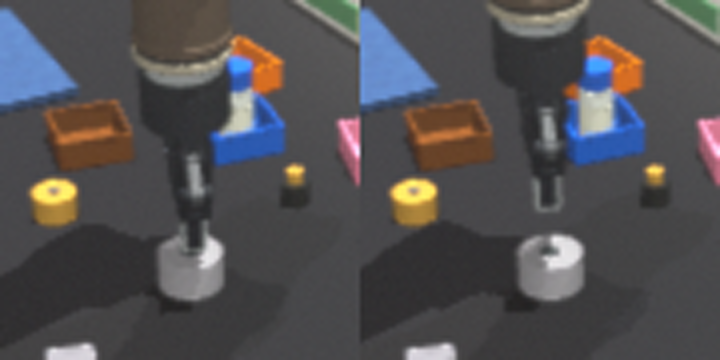

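The side view shows the shut tips resting on top of the disc at a reported TCP z of 0.0065. At TCP z 0.050 the tips appear at about z = 0.074. So the fingertips really sit about 25 mm higher than the reported TCP. The disc hasn't moved. I'll correct for this offset, which means commanding TCP z slightly below 0.

servo_tool(increments=[[1,[0,0,0],[0,0,0]],[1,[0,0,0],[0,0,0]],[1,[0,0,0],[0,0,0]],[1,[0,0,0],[0,0,0]],[1,[0,0,-0.03],[0,0,0]],[1,[0,0,-0.02],[0,0,0]],[1,[0,0,-0.01],[0,0,0]],[1,[0,0,-0.005],[0,0,0]],[1,[0,0,-0.005],[0,0,0]],[1,[0,0,0],[0,0,0]]])

```text
clock: 25.42
tcp_pos: [0.4281, 0.1676, -0.0191]
tcp_rot: [[0.993, -0.115, 0.0], [-0.115, -0.993, -0.0], [0.0, -0.0, -1.0]]
ft_force: [1.2, -1.2, -0.5]
opening: 0.0854
```

servo_tool(increments=[[1,[0,0,0],[0,0,0]],[0.58,[0,0,0],[0,0,0]],[0.58,[0,0,0],[0,0,0]],[0.58,[0,0,0],[0,0,0]],[0.58,[0,0,0],[0,0,0]]])

```text
clock: 26.05
tcp_pos: [0.4281, 0.1672, -0.0186]
tcp_rot: [[0.993, -0.115, 0.0], [-0.115, -0.993, -0.001], [0.001, 0.001, -1.0]]
ft_force: [-1.4, -3.1, 10.0]
opening: 0.0544
```

Opening stopped at 54 mm, so it's in contact. Closing fully and lifting.

servo_tool(increments=[[0,[0,0,0],[0,0,0]],[0,[0,0,0],[0,0,0]],[0,[0,0,0],[0,0,0]],[0,[0,0,0.02],[0,0,0]],[0,[0,0,0.03],[0,0,0]],[0,[0,0,0.04],[0,0,0]],[0,[0,0,0.04],[0,0,0]],[0,[0,0,0],[0,0,0]],[0,[0,0,0],[0,0,0]]])

```text
clock: 27.18
tcp_pos: [0.427, 0.1667, 0.1095]
tcp_rot: [[0.993, -0.115, -0.002], [-0.115, -0.993, -0.001], [-0.002, 0.001, -1.0]]
ft_force: [0.0, -0.8, -6.0]
opening: 0.0542
```

```bash
python3 - <<'E'
from h import *
s=shot('side','s9'); a=s['img'][130:260,180:370,::-1]; cv2.imwrite('pics/s9b.png',cv2.resize(a,None,fx=4,fy=4,interpolation=cv2.INTER_CUBIC))
c=load('side0'); 
# weight tray, from first top image: floor corners at inner contour
c=load('top0'); g=cv2.cvtColor(c['img'],cv2.COLOR_RGB2HSV); m=cv2.inRange(g,(0,0,90),(180,80,255)); k=np.zeros_like(m); k[125:185,285:345]=255; m&=k
ys,xs=np.nonzero(m); print(xs.min(),xs.max(),ys.min(),ys.max())
E
```

```text
293 337 134 178
```

View pics/s9b.png

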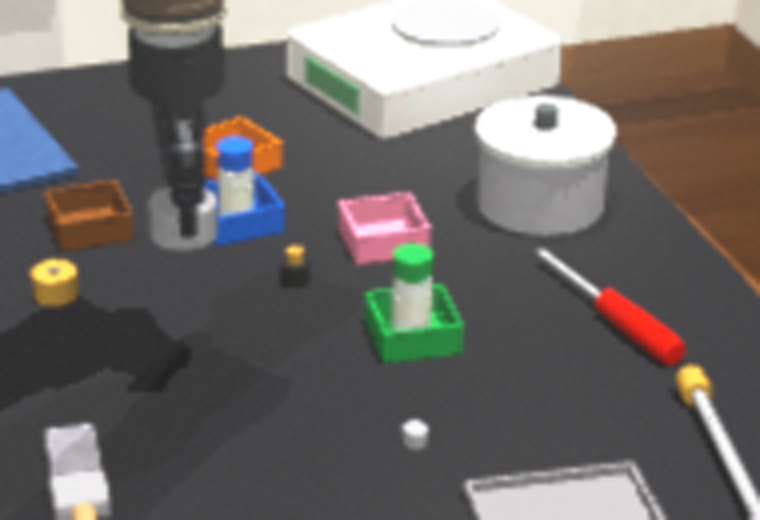

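The steel weight is held level (6 N). Carrying it to the weight tray.

servo_tool(increments=[[0,[0.0279,-0.0395,0],[0,0,0]],[0,[0.0279,-0.0395,0],[0,0,0]],[0,[0.0279,-0.0395,0],[0,0,0]],[0,[0.0279,-0.0395,0],[0,0,0]],[0,[0.0279,-0.0395,0],[0,0,0]],[0,[0.0279,-0.0395,0],[0,0,0]],[0,[0.0279,-0.0395,0],[0,0,0]],[0,[0.0279,-0.0395,0],[0,0,0]],[0,[0,0,0],[0,0,0]],[0,[0,0,0],[0,0,0]]])

```text
clock: 28.48
tcp_pos: [0.6496, -0.1476, 0.108]
tcp_rot: [[0.993, -0.115, -0.004], [-0.115, -0.993, 0.001], [-0.005, -0.001, -1.0]]
ft_force: [0.1, 1.6, -6.3]
opening: 0.0545
```

servo_tool(increments=[[0,[0,0,-0.04],[0,0,0]],[0,[0,0,-0.03],[0,0,0]],[0,[0,0,-0.02],[0,0,0]],[0,[0,0,-0.015],[0,0,0]],[0,[0,0,-0.01],[0,0,0]],[0,[0,0,-0.005],[0,0,0]],[0,[0,0,0],[0,0,0]],[0,[0,0,0],[0,0,0]]])

```text
clock: 29.48
tcp_pos: [0.6518, -0.1485, -0.0084]
tcp_rot: [[0.993, -0.115, 0.001], [-0.115, -0.993, -0.0], [0.001, 0.0, -1.0]]
ft_force: [0.5, -0.2, -6.3]
opening: 0.0543
```

servo_tool(increments=[[0,[0,0,-0.003],[0,0,0]],[0,[0,0,-0.002],[0,0,0]],[0,[0,0,-0.001],[0,0,0]],[0,[0,0,0],[0,0,0]]])

```text
clock: 29.98
tcp_pos: [0.6513, -0.1485, -0.0144]
tcp_rot: [[0.993, -0.115, 0.0], [-0.115, -0.993, -0.0], [0.0, 0.0, -1.0]]
ft_force: [-3.7, 0.8, 4.7]
opening: 0.0538
```

Touched down: the force went from −6.3 to +4.7 N. I'll release, lift and move toward the brass weight, turning the tool by +0.4 to keep the wrist joint in range.

servo_tool(increments=[[0.85,[0,0,0],[0,0,0]],[0.85,[0,0,0],[0,0,0]],[0.85,[0,0,0],[0,0,0]],[0.85,[0,0,0.01],[0,0,0]],[0.85,[0,0,0.03],[0,0,0]],[0.85,[0,0,0.05],[0,0,0]],[1,[0,0,0.05],[0,0,0]],[1,[0,0,0.05],[0,0,0]],[1,[0,0,0],[0,0,0]]])

```text
clock: 31.1
tcp_pos: [0.6541, -0.1486, 0.1809]
tcp_rot: [[0.993, -0.115, 0.009], [-0.115, -0.993, -0.002], [0.009, 0.001, -1.0]]
ft_force: [1.5, -0.1, -0.7]
opening: 0.0849
```

servo_tool(increments=[[1,[-0.0317,0.0459,0],[0,0,0.04]],[1,[-0.0317,0.0459,0],[0,0,0.04]],[1,[-0.0317,0.0459,0],[0,0,0.04]],[1,[-0.0317,0.0459,0],[0,0,0.04]],[1,[-0.0317,0.0459,0],[0,0,0.04]],[1,[-0.0317,0.0459,0],[0,0,0.04]],[1,[-0.0317,0.0459,0],[0,0,0.04]],[1,[-0.0317,0.0459,0],[0,0,0.04]],[1,[-0.0317,0.0459,0],[0,0,0.04]],[1,[-0.0317,0.0459,0],[0,0,0.04]],[1,[0,0,0],[0,0,0]],[1,[0,0,0],[0,0,0]]])

```text
clock: 32.6
tcp_pos: [0.3342, 0.3101, 0.1746]
tcp_rot: [[0.96, 0.281, -0.0], [0.281, -0.96, -0.001], [-0.0, 0.001, -1.0]]
ft_force: [1.1, -0.8, 0.0]
opening: 0.0853
```

```bash
python3 - <<'E'
from h import *
print(manip.get_obs()['q'])
s=shot('side','s10'); t=shot('top','t10')
A=cv2.resize(s['img'][130:290,180:370,::-1],None,fx=3,fy=3); B=cv2.resize(t['img'][120:200,270:360,::-1],None,fx=2.3,fy=2.3)
h=np.zeros((A.shape[0],A.shape[1]+B.shape[1],3),np.uint8); h[:,:A.shape[1]]=A; h[:B.shape[0],A.shape[1]:]=B; cv2.imwrite('pics/s10b.png',h)
E
```

```text
[-0.20135291  0.23340762 -0.74510112  1.98787249  0.18918814  0.98976924
 -2.3232019 ]
```

View pics/s10b.png

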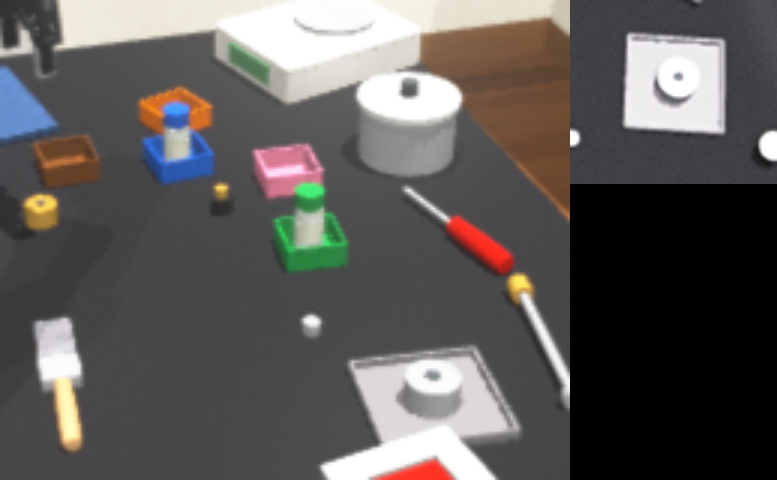

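The steel weight lies flat in the tray. Now the brass weight.

servo_tool(increments=[[1,[0,0,-0.05],[0,0,0]],[1,[0,0,-0.05],[0,0,0]],[1,[0,0,-0.04],[0,0,0]],[1,[0,0,-0.03],[0,0,0]],[1,[0,0,-0.015],[0,0,0]],[1,[0,0,-0.009],[0,0,0]],[1,[0,0,0],[0,0,0]],[1,[0,0,0],[0,0,0]]])

```text
clock: 33.7
tcp_pos: [0.3348, 0.311, -0.0184]
tcp_rot: [[0.96, 0.281, 0.001], [0.281, -0.96, 0.001], [0.001, -0.0, -1.0]]
ft_force: [0.7, -0.6, 0.3]
opening: 0.0852
```

servo_tool(increments=[[0.42,[0,0,0],[0,0,0]],[0.42,[0,0,0],[0,0,0]],[0.42,[0,0,0],[0,0,0]],[0.42,[0,0,0],[0,0,0]],[0.42,[0,0,0],[0,0,0]]])

```text
clock: 34.33
tcp_pos: [0.3344, 0.3105, -0.0186]
tcp_rot: [[0.96, 0.281, 0.001], [0.281, -0.96, -0.0], [0.001, 0.001, -1.0]]
ft_force: [-1.2, -2.2, 8.8]
opening: 0.0379
```

```bash
python3 - <<'E'
from h import *
c=load('t10'); g=cv2.cvtColor(c['img'],cv2.COLOR_RGB2GRAY)[146:161,310:325]; print(g[4:12,3:12])
for p in [(316.5,152.5),(317,153)]: print(onz(c,p,.036))
E
```

```text
[[255 255 255 255 255 255 255 255 255]
 [255 255 249 221 215 235 255 255 255]
 [255 254 196 143 137 168 241 255 255]
 [255 241 164 135 141 147 234 255 255]
 [255 252 213 169 162 179 245 255 255]
 [255 255 255 245 240 246 255 255 255]
 [255 255 255 255 255 255 255 255 255]
 [255 255 255 255 255 255 255 255 255]]
[ 0.6498 -0.1476  0.036 ]
[ 0.6481 -0.149   0.036 ]
```

servo_tool(increments=[[0,[0,0,0],[0,0,0]],[0,[0,0,0],[0,0,0]],[0,[0,0,0],[0,0,0]],[0,[0,0,0.02],[0,0,0]],[0,[0,0,0.03],[0,0,0]],[0,[0,0,0.04],[0,0,0]],[0,[0,0,0.04],[0,0,0]],[0,[0,0,0.01],[0,0,0]],[0,[0,0,0],[0,0,0]],[0,[0,0,0],[0,0,0]]])

```text
clock: 35.58
tcp_pos: [0.3336, 0.3097, 0.1194]
tcp_rot: [[0.96, 0.281, -0.002], [0.281, -0.96, -0.002], [-0.002, 0.001, -1.0]]
ft_force: [-0.3, -0.3, -2.7]
opening: 0.0379
```

servo_tool(increments=[[0,[0.0317,-0.0459,0],[0,0,0]],[0,[0.0317,-0.0459,0],[0,0,0]],[0,[0.0317,-0.0459,0],[0,0,0]],[0,[0.0317,-0.0459,0],[0,0,0]],[0,[0.0317,-0.0459,0],[0,0,0]],[0,[0.0317,-0.0459,0],[0,0,0]],[0,[0.0317,-0.0459,0],[0,0,0]],[0,[0.0317,-0.0459,0],[0,0,0]],[0,[0.0317,-0.0459,0],[0,0,0]],[0,[0.0317,-0.0459,0],[0,0,0]],[0,[0,0,0],[0,0,0]],[0,[0,0,0],[0,0,0]]])

```text
clock: 37.08
tcp_pos: [0.6501, -0.1475, 0.1185]
tcp_rot: [[0.96, 0.281, -0.003], [0.281, -0.96, 0.001], [-0.003, -0.002, -1.0]]
ft_force: [0.7, -0.3, -2.8]
opening: 0.0381
```

servo_tool(increments=[[0,[0,0,-0.04],[0,0,0]],[0,[0,0,-0.03],[0,0,0]],[0,[0,0,-0.012],[0,0,0]],[0,[0,0,0],[0,0,0]],[0,[0,0,0],[0,0,0]]])

```text
clock: 37.7
tcp_pos: [0.6521, -0.148, 0.0402]
tcp_rot: [[0.96, 0.281, 0.002], [0.281, -0.96, -0.0], [0.002, 0.001, -1.0]]
ft_force: [-0.7, -0.4, -3.5]
opening: 0.0379
```

```bash
python3 - <<'E'
from h import *
s=shot('side','s11'); cv2.imwrite('pics/s11b.png',cv2.resize(s['img'][200:300,260:380,::-1],None,fx=5,fy=5,interpolation=cv2.INTER_CUBIC))
E
```

```text
(no output)
```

View pics/s11b.png

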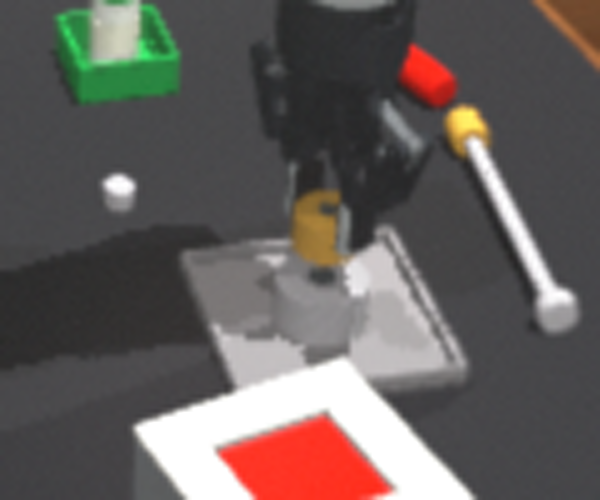

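The brass weight is held over the steel one and lined up with it. Lowering.

servo_tool(increments=[[0,[0,0,-0.01],[0,0,0]],[0,[0,0,-0.008],[0,0,0]],[0,[0,0,-0.003],[0,0,0]],[0,[0,0,-0.002],[0,0,0]],[0,[0,0,0],[0,0,0]],[0,[0,0,0],[0,0,0]]])

```text
clock: 38.5
tcp_pos: [0.6505, -0.1485, 0.0175]
tcp_rot: [[0.96, 0.281, -0.001], [0.281, -0.96, -0.001], [-0.001, 0.0, -1.0]]
ft_force: [-9.2, 0.8, 14.5]
opening: 0.0378
```

servo_tool(increments=[[0,[0,0,0.0005],[0,0,0]],[0.7,[0,0,0],[0,0,0]],[0.7,[0,0,0],[0,0,0]],[0.7,[0,0,0],[0,0,0]],[0.7,[0,0,0],[0,0,0]],[0.7,[0,0,0.01],[0,0,0]],[0.7,[0,0,0.03],[0,0,0]],[1,[0,0,0.05],[0,0,0]],[1,[0,0,0.05],[0,0,0]],[1,[0,0,0.03],[0,0,0]]])

```text
clock: 39.75
tcp_pos: [0.6522, -0.1483, 0.1903]
tcp_rot: [[0.96, 0.281, 0.004], [0.281, -0.96, -0.001], [0.004, 0.002, -1.0]]
ft_force: [0.1, 0.1, 0.7]
opening: 0.0855
```

servo_tool(increments=[[1,[-0.05,0.02,0.01],[0,0,0]],[1,[-0.05,0.02,0.01],[0,0,0]],[1,[-0.05,0.02,0.01],[0,0,0]],[1,[-0.05,0.02,0.01],[0,0,0]],[1,[0,0,0],[0,0,0]],[1,[0,0,0],[0,0,0]],[1,[0,0,0],[0,0,0]],[1,[0,0,0],[0,0,0]]])

```text
clock: 40.75
tcp_pos: [0.4517, -0.0685, 0.2259]
tcp_rot: [[0.96, 0.281, -0.001], [0.281, -0.96, 0.001], [-0.0, -0.001, -1.0]]
ft_force: [0.2, -0.0, 0.1]
opening: 0.0854
```

```bash
python3 - <<'E'
from h import *
s=shot('side','s12'); t=shot('top','t12')
A=cv2.resize(s['img'][130:330,210:390,::-1],None,fx=2.2,fy=2.2); B=cv2.resize(t['img'][110:215,110:480,::-1],(400,114))
C=cv2.resize(t['img'][125:185,280:350,::-1],None,fx=5,fy=5,interpolation=cv2.INTER_CUBIC)
h=np.zeros((440,800,3),np.uint8); h[:440,:396]=A; h[:114,400:]=B; h[120:420,400:750]=C; cv2.imwrite('pics/s12b.png',h)
hs=cv2.cvtColor(t['img'],cv2.COLOR_RGB2HSV); m=cv2.inRange(hs,(15,70,80),(35,255,255)); k=np.zeros_like(m); k[135:170,300:335]=255; m&=k
M=cv2.moments(m,True); p=(M['m10']/M['m00'],M['m01']/M['m00']); print(p,onz(t,p,.062))
E
```

```text
(325.10714285714283, 151.21428571428572) [ 0.6439 -0.1693  0.062 ]
```

View pics/s12b.png

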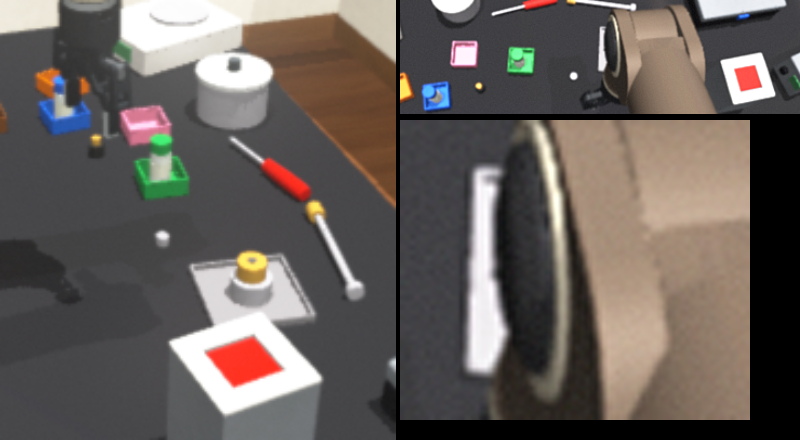

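The side view shows the brass sitting on the steel at (252,268). The arm blocks the top view, so the brass position from that picture isn't valid. I'll clear the arm and measure the centring.

servo_tool(increments=[[1,[-0.01,0.05,0],[0,0,0]],[1,[-0.01,0.05,0],[0,0,0]],[1,[-0.01,0.05,0],[0,0,0]],[1,[-0.01,0.05,0],[0,0,0]],[1,[-0.01,0.05,0],[0,0,0]],[1,[-0.01,0.05,0],[0,0,0]],[1,[0,0,0],[0,0,0]],[1,[0,0,0],[0,0,0]],[1,[0,0,0],[0,0,0]]])

```text
clock: 41.98
tcp_pos: [0.3917, 0.2302, 0.2261]
tcp_rot: [[0.96, 0.279, -0.0], [0.279, -0.96, -0.001], [-0.001, 0.001, -1.0]]
ft_force: [-0.3, -0.6, -0.4]
opening: 0.0853
```

```bash
python3 - <<'E'
from h import *
t=shot('top','t13')
C=cv2.resize(t['img'][125:205,280:450,::-1],None,fx=4,fy=4,interpolation=cv2.INTER_CUBIC); cv2.imwrite('pics/t13b.png',C)
hs=cv2.cvtColor(t['img'],cv2.COLOR_RGB2HSV); k=np.zeros(hs.shape[:2],np.uint8); k[135:170,300:335]=255
m=cv2.inRange(hs,(15,60,80),(35,255,255))&k; b=max(cv2.findContours(m,0,1)[0],key=cv2.contourArea); p,r=cv2.minEnclosingCircle(b); print('brass',p,r,onz(t,p,.062))
m=cv2.inRange(hs,(0,0,60),(180,255,255)); g=cv2.cvtColor(t['img'],cv2.COLOR_RGB2GRAY); m=cv2.inRange(g,245,255)&k; m|=cv2.inRange(hs,(15,60,80),(35,255,255))&k
b=max(cv2.findContours(m,0,1)[0],key=cv2.contourArea); p,r=cv2.minEnclosingCircle(b); print('steel',p,r,onz(t,p,.036))
o=manip.get_obs(); print(o['qvel'].round(3) if hasattr(o['qvel'],'round') else o['qvel'],o['clock'])
E
```

```text
brass (317.5, 151.5) 6.670932292938232 [ 0.6437 -0.1458  0.062 ]
steel (317.3214416503906, 152.4642791748047) 9.041519165039062 [ 0.6499 -0.1502  0.036 ]
[ 0.001 -0.001 -0.003  0.001 -0.002  0.001 -0.002] 42.025
```

View pics/t13b.png

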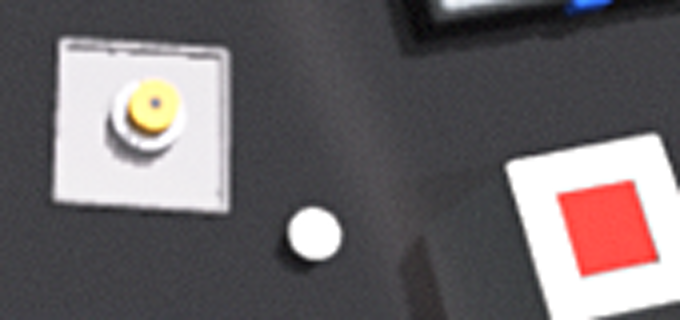

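The brass centre is within about 4–8 mm of the steel centre (limit 14 mm), and everything is at rest. Handing in.

```bash
python3 -c "
from h import *
print(onz(load('t13'),(318.7,150.7),.062)); print(manip.close_job())"
```

```text
[ 0.6462 -0.1497  0.062 ]
the job is handed in; nothing more can be done
None
```

The job is handed in at about 42 s of the 131 s allowed; the hand-in gives no verdict.

- **Blue and green vials:** each stands upright in the tray of its colour. I judged this from the side views only and did not measure their positions in the trays.
- **Red vial:** I pushed it about 50 mm into the bin mouth and let go. It is no longer visible and the flap looks shut in the last pictures. I can't see the bottom of the bin.
- **Weights:** the steel weight lies flat in the grey tray, about centred, with the brass flat on top. The brass's dot is about 4 mm from the steel's. The coarser outline fit gave about 8 mm; the limit is 14 mm.
- **Arm:** it ended clear of everything, with nothing in the gripper and near-zero force.

**What went wrong:** the first grasp of the steel weight failed. The fingertips sit about 25 mm higher than the reported TCP, so the fingers closed on top of the disc. That pressed on it with about 45 N at the fingertips; the limits are 40 N for the arm or gripper body and 120 N at the wrist. The disc did not move, and I lowered the next grasps to allow for the offset.

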